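Open the column cradle to the long column's length mark

TASK

Lift the short glass column out of the cradle with a light grip and lay it gently in the steel tray, released. Then take the cradle's sprung rod by its black pull knob, without squeezing hard, draw it out until the dark length-mark ring on the rod stands level with the index fork, and finish still holding it there, so that a colleague can fit the long column; do not let the rod snap back, and leave the other things on the bench and the index fork where they are.

Things in the scene. Friction and masses are not known exactly. Their poses are not given: they have to be found in the camera images.
- cradle: column cradle bolted down: dark steel bed 275 x 90 x 12 with an end plate (x -102..-90, 95 high), two white U rests (x -74 and -6, 12 thick, 71 high), an aluminium tailstock (x 75..105, 44 wide, 100 high), a steel sleeve 22 dia to x 130; bed ends at x 185. Origin on the bench under the bed, z up, +x the way the rod pulls out. Rod and column lie over the x axis, 75 above the bench.
- rod (a joint): how far the sprung rod is drawn out of its sleeve, m: 0 home, 0.055 at its stop. The inner spring always draws it home: about 2 N at 0 and 1 N more for each 10 mm. The rod does not stay out by itself.
- rod_grip (a point): middle of the black pull knob's waist, on the rod's axis: waist 18 dia, 28 long along the rod between flanges 28 dia. Axes as the cradle's. Moves with the rod; at home at x = 219 of the cradle, 75 above the bench. Grip with fingers closing across the rod, 20 to 30 N; over about 50 N a side damages it.
- rod_ring (a point): centre of the length mark on the rod: a dark ring 15 dia, 4 wide, 77 from the knob's middle towards the sleeve; it moves with the rod.
- index_line (a point): point on the rod's axis midway between the two upright prongs of the aluminium index fork (prongs 4 thick along the rod, 10 wide, 24 apart inside, tops 90 above the bench). Axes as the cradle's. The fork is clamped to the bed, 12 to 42 beyond the ring when the rod is home; the rod passes between its prongs.
- index (a joint): where the index fork is clamped along the bed, m: it equals the rod's joint value at which ring and fork are level.
- column: short glass column lying in the two rests: amber tube 14 dia (bare for the middle 54) between two white square end fittings 28 x 28 x 18, 90 long overall. Origin on its axis at mid length, x along it. At the start about x = -40 of the cradle, axis 75 above the bench. 50 to 100 g. Grip 20 to 30 N; it breaks over about 50 N a side, if knocked down with over 30 N, or dropped over 15 mm.
- tray: open steel tray 170 x 120 (x, y), walls 4 thick and 22 high, floor 4 thick, fixed to the bench. Origin under its centre, z up. The column, lying in it, has its axis 18 over the bench.
- flask: amber jar with a black cap, 70 dia x 130; bystander. Origin under its middle.
- beaker: open glass beaker, 68 dia x 85; bystander. Origin under its middle.
- vial: small amber vial with a white cap, 28 dia x 50; bystander. Origin under its middle.
- longcol: the new, longer glass column, 130 long, for the colleague; like the short one but lying on the bench; bystander. Origin under its middle.
- driver: screwdriver 160 long lying on the bench; bystander. Origin near its middle.
- wash: white wash bottle, 60 dia x 160; bystander. Origin under its middle.
- corkring: cork ring for a flask, 100 dia x 25; bystander. Origin under its middle.
There are look-alikes about, which are no part of the job. Leave any blue or turquoise look-alike of the column alone. Of the things that look like the tray, the larger one is meant.

How it is judged:
By the outcome, as a careful person would: the job done as asked, in the order asked, and still so for the second after the job is handed in, while the arm keeps its last pose, push and grip.
It also fails if it takes over 56 s, if anything falls off the work surface, if the arm or the gripper's body presses on something with over 40 N, if the wrist force passes 120 N, or if a joint passes its speed limit or range.

ROBOT

A 6-joint arm with a two-finger parallel gripper is mounted at the origin on the work surface. World frame = base frame: x ahead of the robot, y to its left, z up, the work surface at z = 0. Lengths are in m, angles in rad, forces in N, time in s.
With the tool pointing down it reaches from about 0.225 to 0.875 m from the base axis. Payload 3.4 kg.
Tool frame: the origin (TCP) lies on the centre line of the jaws, within the pads' length; the fingertips stand 14 mm ahead of it and the grasp point (between the pads) lies 5 mm behind it; z points along the fingers, y is the line along which they close (so a half turn about z gives the same grasp; the last joint's range is limited). The gripper opens to 85 mm and grips with 20 to 120 N. Pads are 22 mm wide; open, the fingers measure 114 mm over their backs; the gripper's body (76 mm by 85 mm) begins 54 mm behind the grasp point. The pads swing forward as they close: fully open they stand 13 mm farther back than shut.
Start: joints at [-1.27, 0.276, 1.505, -0, 1.361, -0.121], TCP at [0.235, -0.525, 0.216] pointing down, gripper open.
Joint ranges: [-2.89, 2.89], [-0.75, 2.08], [0.22, 2.7], [-1.18, 4.32], [0.11, 2.71], [-2.7, 2.7]. Speed limits (rad/s): [2.57, 2.57, 3.14, 3.14, 3.14, 3.14].

INTERFACE

Orientations are given as a unit quaternion [w, x, y, z].
In Python, from rig import manip, eyes gives the robot as it stands.
- The arm moves only by the shell command python3 -m creep 'ROWS' [FORCE]. ROWS is JSON, a list of rows, each a list of 5 numbers: the opening, from 0 (shut) to 1 (fully open), then the shift along the tool's x, y, z normalised to -1 to 1, where 1 is 0.5 m, then the turn about the tool's z normalised to -1 to 1, where 1 is 360 degrees. In form: [[fingers, dx, dy, dz, spin], ...]. A call has 1 to 10 rows; each row is the pose to reach, as a shift and turn from the pose commanded when the call began, along the tool's axes at that moment, turning the shorter way round; what a row does not reach only later rows make up. A row lasts 1/10 s, in which the tool goes at most 50 mm and 8.59 degrees, less where a joint would pass 70% of its speed; a pose out of reach is approached as far as the arm can. A call with a number of a shift or a turn outside -1 to 1 is refused whole. A call with a gripper value outside its range is refused whole. The fingers move at their own pace and stop on an object; FORCE is the grip in N (left out, the last holds). Time passes only in rows, so rows that repeat a pose let the fingers close. It gives the time, the measured TCP pose, the force, the opening and the grip force at its end, in the units of the state.
- manip.get_state(): the state, without advancing time (a new reading comes with each control period).
- eyes.get_image(name): name is "side" or "top"; returns a dict with "frame" (384x512x3 uint8, red, green, blue), "fx", "fy", "cx", "cy" (pixels), "R" (3x3) and "t" (3): a world point X has camera coordinates R X + t. Camera axes: x right, y down, z forward; pixel columns grow to the right and rows downward; lengths in m; the calibration is good to about 2 mm. A picture is of the moment at which its call begins. There is no depth.
- manip.sign_off(): hands the job in; it is judged then, once.
Trained networks look in the newest picture that a camera, given by its name, has taken for a name from the list of things; names that differ only in an ending like _2 or _b are one class to them, and where a whole thing is asked for, a point or a joint stands for the part that bears it (a point fixed in the world has none). Each returns a list of dicts, best first, with "confidence" (0 to 1); they miss things now and then, are a little off and sometimes report something else, mostly with a low value. They report only what shows in the picture. A call takes as long as a camera call. They do not tell look-alikes from the thing itself.
- eyes.regions_of(camera, label): "mask" (384x512 bool, what is visible of it) and "bbox" ([left, top, right, bottom] in pixels, round what is visible of it).
- eyes.place_of(camera, label): "centre" ([column, row] in pixels: a listed point, or the origin of a listed thing).
The state is a dict: "clock": time; "qpos": joint angles; "qd": joint speeds; "effort": joint torques, N m; "position": TCP position; "ee_rot": TCP orientation; "contact_force": force on the tool from outside, world axes, zero at the start; "moment": the same for the moment, N m; "width": finger opening in m; "gripper_force": force on a finger pad.
Only numpy, scipy, OpenCV 4.12 (cv2) and the standard library are available. Lean on these libraries where they do the work, as an engineer would, in place of code of your own. Each camera call takes 0.05 s, during which the arm holds its last target. There are 200 camera calls.

## Working session

There is one attempt and no reset: what is moved stays moved. The work goes in short steps, Python scripts to look and compute and a shell command to move; the robot and the scene stay as the last step left them, time stands still between calls to the robot, and variables do not carry over. Pictures are saved under pics/ and viewed, at most 10 in all, crops included, and the job is handed in when it is done.

```bash
mkdir -p pics; ls; cat > h.py <<'E'
import numpy as np, cv2
from rig import manip, eyes
def ray(im,p):
    R=np.array(im["R"]);t=np.array(im["t"])
    d=R.T@np.array([(p[0]-im["cx"])/im["fx"],(p[1]-im["cy"])/im["fy"],1.]); return -R.T@t,d/np.linalg.norm(d)
def tri(a,p,b,q):
    o1,d1=ray(a,p);o2,d2=ray(b,q)
    s=np.linalg.lstsq(np.c_[d1,-d2],o2-o1,rcond=None)[0]
    x,y=o1+s[0]*d1,o2+s[1]*d2
    return (x+y)/2,np.linalg.norm(x-y)
def onz(im,p,z):
    o,d=ray(im,p); return o+d*(z-o[2])/d[2]
def proj(im,X):
    c=np.array(im["R"])@X+np.array(im["t"]); return np.array([im["fx"]*c[0]/c[2]+im["cx"],im["fy"]*c[1]/c[2]+im["cy"]])
def save(im,n): cv2.imwrite("pics/"+n,np.ascontiguousarray(im[...,::-1]))
E
python3 - <<'E'
from h import *
np.set_printoptions(precision=4,suppress=True)
T=eyes.get_image("top");S=eyes.get_image("side")
save(np.hstack([T["frame"],S["frame"]])[:, :],"a.png")
save(cv2.resize(np.hstack([T["frame"],S["frame"]]),(800,300)),"small.png")
save(T["frame"],"top.png");save(S["frame"],"side.png")
for n in ["cradle","rod_grip","rod_ring","index_line","column","tray"]:
    for c in ["top","side"]:
        print(n,c,[(np.round(r["centre"],1).tolist(),round(r["confidence"],2)) for r in eyes.place_of(c,n)])
for c in (T,S): print(ray(c,(256,192)),c["fx"])
print(manip.get_state())
E
```

```text
pics
cradle top [([242.8, 174.2], 0.58)]
cradle side [([210.7, 212.7], 0.63), ([267.8, 199.5], 0.62), ([272.6, 227.9], 0.38)]
rod_grip top [([324.9, 167.2], 0.6)]
rod_grip side [([277.2, 234.8], 0.77)]
rod_ring top [([295.2, 169.1], 0.67)]
rod_ring side [([273.3, 218.8], 0.66)]
index_line top [([315.4, 168.3], 0.45)]
index_line side [([274.9, 227.4], 0.53)]
column top [([312.3, 172.5], 0.73), ([232.5, 170.1], 0.7), ([189.4, 216.0], 0.57)]
column side [([309.1, 212.9], 0.63), ([272.3, 178.3], 0.46), ([235.4, 169.4], 0.44)]
tray top [([101.0, 276.9], 0.64), ([131.0, 195.0], 0.62)]
tray side [([245.2, 141.7], 0.74), ([192.0, 133.7], 0.71), ([270.1, 178.7], 0.7)]
(array([ 0.3779, -0.0295,  1.0666]), array([ 0.1381, -0.033 , -0.9899])) 364.7808717738414
(array([ 0.4469, -1.2101,  1.2701]), array([ 0.0497,  0.6947, -0.7176])) 472.5942667824446
{'clock': 0.7, 'qpos': array([-1.27  ,  0.2759,  1.5049,  0.    ,  1.3607, -0.121 ]), 'qd': array([-0.0009, -0.0008, -0.0023, -0.0003, -0.001 ,  0.0002]), 'effort': array([  0.0001, -41.6507, -24.6053,  -0.    ,  -0.0001,   0.    ]), 'position': array([ 0.2354, -0.5246,  0.2156]), 'ee_rot': array([0.    , 0.9778, 0.2093, 0.    ]), 'contact_force': array([-0.6148,  0.0401, -0.8908]), 'moment': array([-0.068 ,  0.0085,  0.0076]), 'gripper_force': 0.0, 'width': 0.08568459041664757}
```

View pics/top.png

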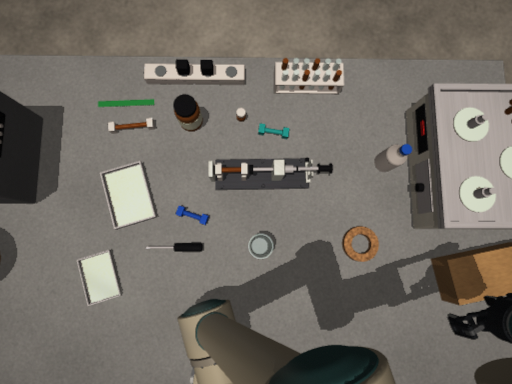

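View pics/side.png

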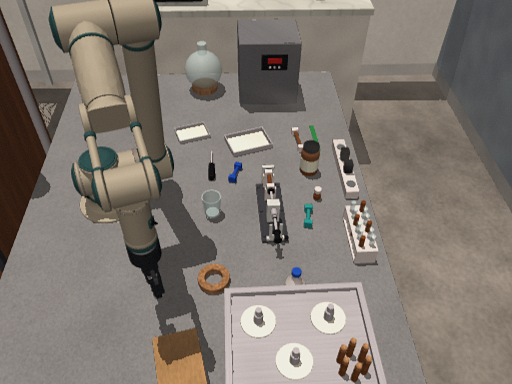

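Top view: the cradle is at (260,173) with its rod pointing right (world −y). Candidates for "column":
- Amber one in the cradle (237,170). This is the one meant: amber, short and lying in the rests.
- Blue one (192,214) and turquoise one (274,130): look-alikes to leave alone.
- Long amber one (131,125): this is longcol.

Tray candidates are (128,195), the larger and so the one meant, and (99,277), the smaller. I'll confirm with an enlarged crop.

```bash
python3 - <<'E'
from h import *
np.set_printoptions(precision=4,suppress=True)
T=eyes.get_image("top");S=eyes.get_image("side")
a=cv2.resize(T["frame"][145:200,200:340],(800,314),interpolation=cv2.INTER_CUBIC)
b=cv2.resize(S["frame"][158:262,250:300],None,fx=2.7,fy=2.7,interpolation=cv2.INTER_CUBIC)
b=np.rot90(b); print(b.shape)
c=np.zeros((590,800,3),np.uint8); c[:314]=a; c[315:315+b.shape[0],:b.shape[1]]=b
d=cv2.resize(T["frame"][155:310,70:165],(159,260)); c[320:580,400:559]=d
save(c,"crop.png")
def best(c,n,near):
    L=eyes.place_of(c,n); L=[r["centre"] for r in L]; return min(L,key=lambda p:np.hypot(p[0]-near[0],p[1]-near[1]))
for n,a,b in [("rod_grip",(325,167),(277,235)),("rod_ring",(295,169),(273,219)),("index_line",(315,168),(275,227)),("column",(232,170),(270,178)),("tray",(131,195),(245,142)),("cradle",(243,174),(268,199)),("cradle",(243,174),(273,228))]:
    p,q=best("top",n,a),best("side",n,b); X,e=tri(T,p,S,q); print(n,np.round(p,1),np.round(q,1),X,round(e,4))
for n in ["tray","column","cradle"]:
  for c in("top","side"):
    for r in eyes.regions_of(c,n): 
        bb=r["bbox"];rr=cv2.minAreaRect(np.argwhere(r["mask"])[:,::-1].astype(np.float32));print(n,c,np.round(bb),rr,round(r["confidence"],2))
        if n=="tray" and c=="top":
            for p in cv2.boxPoints(rr): print("  ",onz(T,p,0.022))
E
```

```text
(135, 281, 3)
rod_grip [324.4 166.7] [275.8 234.6] [ 0.5844 -0.2521  0.0804] 0.0048
rod_ring [296.3 167.8] [273.2 217.2] [ 0.5821 -0.1745  0.077 ] 0.0039
index_line [313.9 170.2] [276.5 228. ] [ 0.5824 -0.2231  0.0765] 0.0094
column [231.3 170.4] [270.3 180.5] [0.5813 0.0063 0.07  ] 0.0079
tray [127.3 193. ] [246.2 141.9] [0.5165 0.311  0.0022] 0.0112
cradle [244.8 174.6] [268.6 200.5] [ 0.5779 -0.0318  0.006 ] 0.0004
cradle [244.8 174.6] [268.6 200.5] [ 0.5779 -0.0318  0.006 ] 0.0004
tray top [ 74. 252. 118. 306.] ((99.01923370361328, 277.40386962890625), (48.50130081176758, 37.187252044677734), 74.74488067626953) 0.87
   [0.3334 0.4421 0.022 ]
   [0.3604 0.3442 0.022 ]
   [0.2331 0.3021 0.022 ]
   [0.2072 0.3985 0.022 ]
tray top [108. 118. 153. 133.] ((130.55752563476562, 125.54658508300781), (11.567669868469238, 45.79959487915039), 83.9909896850586) 0.73
   [0.7302 0.375  0.022 ]
   [0.746  0.2418 0.022 ]
   [0.7106 0.2369 0.022 ]
   [0.6951 0.3695 0.022 ]
tray top [102. 162. 156. 228.] ((127.5767822265625, 194.91287231445312), (60.55072021484375, 44.7044677734375), 75.06858062744
[... 655 characters left out ...]
.65
column top [215. 165. 247. 175.] ((230.9808349609375, 169.51780700683594), (32.20014953613281, 10.067172050476074), 2.12109637260437) 0.63
column side [229. 163. 240. 185.] ((234.49996948242188, 171.5), (8.03194808959961, 21.022754669189453), 24.775142669677734) 0.72
column side [304. 204. 315. 225.] ((308.0, 214.5), (23.0, 8.0), 90.0) 0.67
column side [268. 165. 272. 184.] ((268.7425842285156, 177.92575073242188), (18.109676361083984, 7.064764022827148), 84.2894058227539) 0.48
cradle top [206. 156. 328. 192.] ((269.5361633300781, 173.60366821289062), (32.2191162109375, 125.09904479980469), 89.20427703857422) 0.63
cradle side [203. 188. 222. 218.] ((211.0, 203.0), (28.0, 18.0), 90.0) 0.6
```

View pics/crop.png

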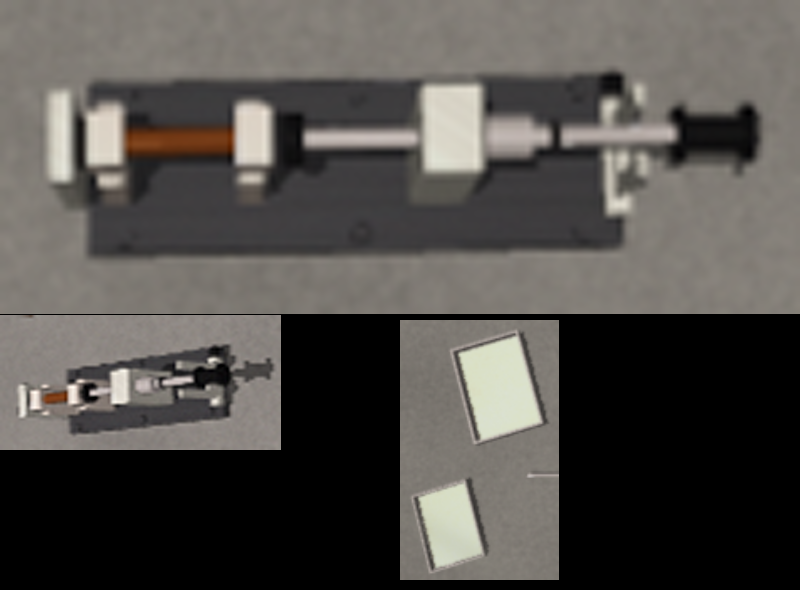

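The crop confirms the amber column in the rests (crop 106–275,140), clear of the blue and turquoise ones. The ring is at crop (556,137), the fork prongs at (640,95/170) and the knob at (716,135). Of the two trays, the upper one at (128,195) is larger. Next I'll refine the positions.

```bash
python3 - <<'E'
from h import *
np.set_printoptions(precision=4,suppress=True)
T=eyes.get_image("top");S=eyes.get_image("side")
P=lambda x,y:(200+x/5.714-.5+.09,145+y/5.714-.5+.09)
for n,x,y,z in [("fitL",106,133,.089),("fitR",255,133,.089),("tail",452,125,.1),("ring",556,137,.08),("prongA",640,95,.09),("prongB",640,168,.09),("knob",716,135,.08),("bedBL",88,255,.012),("bedBR",622,245,.012),("bedTL",90,82,.012),("bedTR",600,73,.012)]:
    print(n,onz(T,P(x,y),z))
m=lambda im,x0,y0,x1,y1:[(lambda f:np.argwhere((f[...,0]>1.7*f[...,2])&(f[...,0]>60)))(im["frame"][y0:y1,x0:x1].astype(float))[:,::-1]+[x0,y0]]
a=m(T,218,160,245,178)[0];b=m(S,255,160,285,195)[0]
print(len(a),len(b),a.mean(0),b.mean(0),tri(T,a.mean(0),S,b.mean(0)))
for im,nm,c in((T,a,1),(S,b,1)): print(cv2.fitLine(nm.astype(np.float32),2,0,.01,.01).ravel())
ts=[tri(T,p["centre"],S,q["centre"]) for p in eyes.place_of("top","rod_grip")[:1] for q in eyes.place_of("side","rod_grip")[:1]];print("knob",ts)
L=[r for r in eyes.regions_of("side","tray") if abs(r["bbox"][0]-225)<8]
for r in L:
  for p in cv2.boxPoints(cv2.minAreaRect(np.argwhere(r["mask"])[:,::-1].astype(np.float32))): print("trayside",onz(S,p,.022))
E
```

```text
fitL [0.5804 0.0412 0.089 ]
fitR [ 0.5807 -0.0299  0.089 ]
tail [ 0.5828 -0.1233  0.1   ]
ring [ 0.5813 -0.1755  0.08  ]
prongA [ 0.6    -0.2149  0.09  ]
prongB [ 0.5644 -0.2141  0.09  ]
knob [ 0.5827 -0.2533  0.08  ]
bedBL [0.5328 0.055  0.012 ]
bedBR [ 0.539  -0.2186  0.012 ]
bedTL [0.6232 0.0554 0.012 ]
bedTR [ 0.6294 -0.2091  0.012 ]
92 32 [231.1957 169.0652] [268.8438 178.1562] (array([0.5789, 0.0058, 0.0835]), np.float64(0.0010362020315525518))
[  0.9999  -0.0145 231.1956 169.0652]
[  0.1806   0.9836 268.8438 178.1562]
knob [(array([ 0.5841, -0.251 ,  0.0761]), np.float64(0.0028612919074113598))]
trayside [0.4129 0.3422 0.022 ]
trayside [0.6047 0.3994 0.022 ]
trayside [0.6136 0.2459 0.022 ]
trayside [0.4313 0.1953 0.022 ]
```

```bash
python3 -m creep '[[1,0.08,-0.05,0,-0.02],[1,0.16,-0.1,0,-0.04],[1,0.24,-0.155,0,-0.06],[1,0.32,-0.206,0,-0.08],[1,0.4,-0.258,0,-0.1],[1,0.48,-0.31,0,-0.12],[1,0.56,-0.36,0,-0.14],[1,0.64,-0.41,0,-0.16],[1,0.72,-0.464,0,-0.18],[1,0.8,-0.516,0,-0.1857]]' 25
cat > g.py <<'E'
import sys;from h import *
# usage: g.py x y z toolY_angle_deg -> tool-frame normalised shift
from scipy.spatial.transform import Rotation as Ro
s=manip.get_state();q=s["ee_rot"];R=Ro.from_quat([q[1],q[2],q[3],q[0]]).as_matrix()
x=np.array([float(v) for v in sys.argv[1:4]]);d=R.T@(x-s["position"])/0.5
a=np.degrees(np.arctan2(R[1,1],R[0,1]));e=(float(sys.argv[4])-a+90)%180-90
print(np.round(s["position"],4),"ang",round(a,2),"shift",np.round(d,4),"spin",round(-e/360,4),"w",s["width"],s["gripper_force"],s["contact_force"],s["clock"],"tz",R[:,2].round(4),"j6",s["qpos"][5])
E
python3 g.py 0.5803 0.0055 0.13 1
```

```text
clock: 3.05
position: [0.4955, -0.1237, 0.2159]
ee_rot: [0.0, 0.7, 0.714, 0.0]
contact_force: [0.4, -0.2, 0.7]
width: 0.0855
gripper_force: 0.0
[ 0.4955 -0.1237  0.2159] ang 1.19 shift [0.2549 0.1748 0.1718] spin 0.0005 w 0.0855242218446905 0.0 [ 0.40312968 -0.18248475  0.66204404] 3.05 tz [ 7.e-04 -5.e-04 -1.e+00] j6 -0.401515909705993
```

```bash
python3 -m creep '[[1,0.08,0.06,0,0],[1,0.17,0.12,0,0],[1,0.255,0.175,0,0],[1,0.255,0.175,0.08,0],[1,0.255,0.175,0.17,0],[1,0.255,0.175,0.17,0]]'
python3 g.py 0.5803 0.0055 0.079 1
python3 - <<'E'
from h import *
S=eyes.get_image("side");T=eyes.get_image("top")
c=np.hstack([cv2.resize(S["frame"][140:240,220:300],(480,600)),cv2.resize(T["frame"][150:190,205:255][:, :],(320,256)).repeat(1,0) if 0 else np.vstack([cv2.resize(T["frame"][140:200,200:260],(320,320)),np.zeros((280,320,3),np.uint8)])]);save(c,"b.png")
E
```

```text
clock: 3.65
position: [0.575, 0.0048, 0.1248]
ee_rot: [-0.005, 0.7, 0.714, -0.004]
contact_force: [-0.9, -0.1, 0.4]
width: 0.0856
gripper_force: 0.0
[0.575  0.0048 0.1248] ang 1.09 shift [0.001  0.012  0.0915] spin 0.0003 w 0.08555006011278635 0.0 [-0.90810892 -0.05331724  0.36463129] 3.65 tz [-0.0135  0.0013 -0.9999] j6 -0.13153253005997706
```

View pics/b.png

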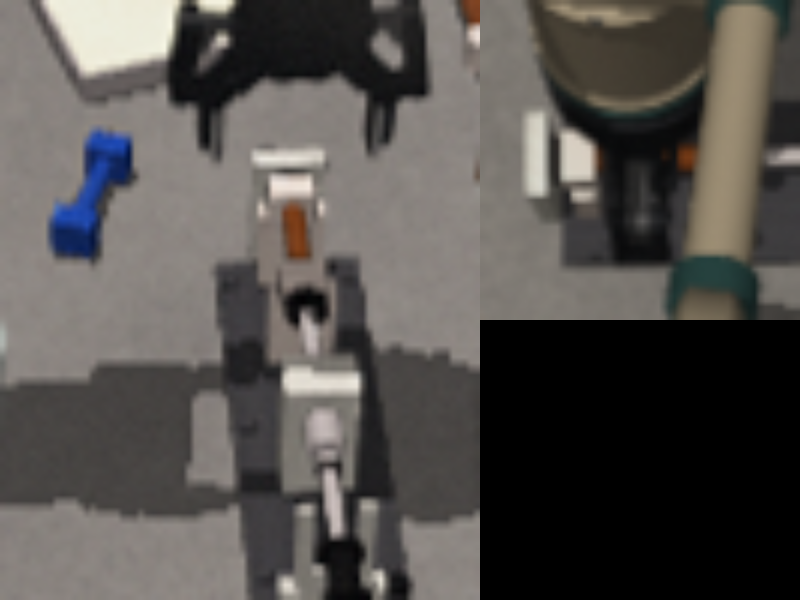

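The side view shows the open fingers at (210,130) and (380,130) straddling the column at (297,230). The top view shows them between the rests. Descending.

```bash
python3 -m creep '[[1,0,0,0,0],[1,0,0,0.02,0],[1,0,0,0.04,0],[1,0,0,0.06,0],[1,0,0,0.08,0],[1,0,0,0.08,0],[1,0,0,0.08,0]]'
python3 g.py 0.5803 0.0055 0.079 1
```

```text
clock: 4.45
position: [0.5797, 0.0035, 0.0901]
ee_rot: [-0.0, 0.701, 0.713, -0.0]
contact_force: [0.5, 0.2, -0.2]
width: 0.0854
gripper_force: 0.0
[0.5797 0.0035 0.0901] ang 1.02 shift [0.0039 0.0013 0.0221] spin 0.0 w 0.08543613033364689 0.0 [ 0.5296207   0.17380132 -0.17360679] 4.45 tz [-0.001  0.    -1.   ] j6 -0.1315720778728147
```

```bash
python3 -m creep '[[1,0.004,0.001,0.012,0],[1,0.004,0.001,0.022,0],[0.4,0.004,0.001,0.022,0],[0.3,0.004,0.001,0.022,0],[0.2,0.004,0.001,0.022,0],[0.1,0.004,0.001,0.022,0],[0,0.004,0.001,0.022,0],[0,0.004,0.001,0.022,0],[0,0.004,0.001,0.022,0],[0,0.004,0.001,0.022,0]]' 25
python3 g.py 0.5803 0.0055 0.079 1
```

```text
clock: 5.45
position: [0.5804, 0.0056, 0.0796]
ee_rot: [0.0, 0.701, 0.713, -0.0]
contact_force: [-0.5, 0.3, -0.9]
width: -0.0
gripper_force: 0.0
[0.5804 0.0056 0.0796] ang 1.02 shift [-0.0001 -0.0002  0.0012] spin 0.0001 w -2.5695093604983127e-05 0.0 [-0.4742501   0.33588874 -0.90595483] 5.45 tz [ 0.e+00 -1.e-04 -1.e+00] j6 -0.12799830548225963
```

```bash
python3 - <<'E'
from h import *
S=eyes.get_image("side");T=eyes.get_image("top")
print(proj(S,np.array([.5803,.0055,.075])),proj(T,np.array([.5803,.0055,.075])))
c=np.hstack([cv2.resize(S["frame"][140:240,220:300],(400,500)),cv2.resize(T["frame"][140:210,200:256],(400,500))]);save(c,"c.png")
E
```

```text
[269.02729319 179.93395422] [231.40163171 168.99317012]
```

View pics/c.png

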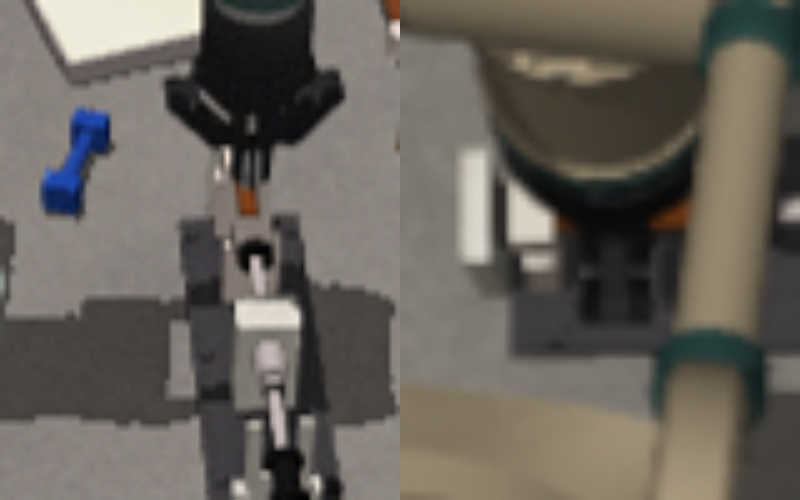

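The fingers read fully shut with no force, though the tube still seems to be in place at side (269,180). I'll check where the tips actually are in the picture before doing anything else.

```bash
python3 - <<'E'
from h import *
S=eyes.get_image("side")
for z in (.0656,.0796,.1): print(z,proj(S,np.array([.5804,-.005,z])))
for y in (-.0215,-.03): print("fit near top",proj(S,np.array([.5804,y+.0005,.089])))
save(cv2.resize(S["frame"][155:200,250:290],(711,600),fx=0,fy=0,interpolation=cv2.INTER_CUBIC)[:600],"d.png")
s=manip.get_state();print(s["width"],s["gripper_force"])
E
```

```text
0.0656 [269.19593291 183.8232902 ]
0.0796 [269.32303572 181.06144558]
0.1 [269.51097408 176.97769196]
fit near top [269.76065387 182.33048849]
fit near top [269.94923247 184.01648598]
0.00010051840324846965 0.0
```

View pics/d.png

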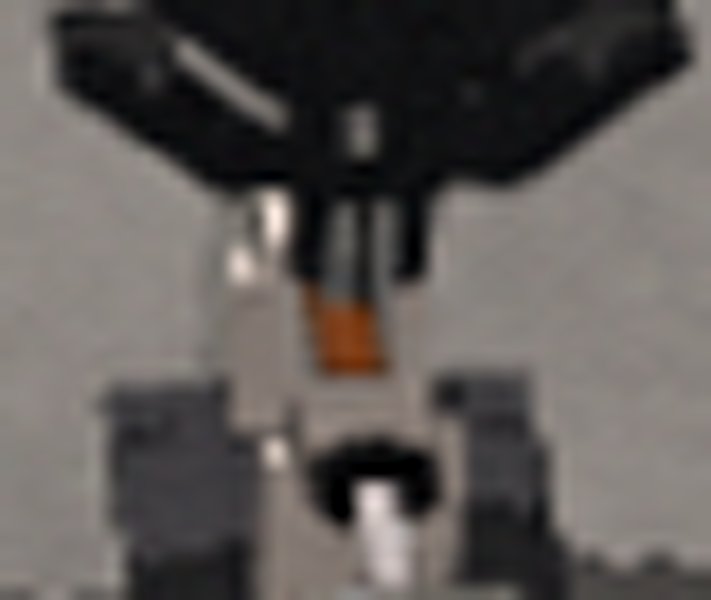

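The tips show at side row ≈176, where a tip at z=0.066 should be at 184. The fingers therefore closed above the tube, and the tips stand about 30 mm higher than stated. I'll open, then measure the tips against the stated pose in the earlier pictures.

```bash
python3 -m creep '[[0.5,0,0,0,0],[1,0,0,0,0],[1,0,0,0,0],[1,0,0,0,0],[1,0,0,0,0],[1,0,0,0,0]]'
python3 - <<'E'
from h import *
S=eyes.get_image("side");T=eyes.get_image("top")
s=manip.get_state();print(s["position"],s["width"],s["contact_force"])
# start pose tips: open, tool y=(.409,-.912), half 50mm
c=np.array([.2354,-.5246,0]);ty=np.array([.409,-.912,0])
for z in (.20,.215,.25): print("start",z,[proj(S,c+ty*k+[0,0,z]).round(1) for k in(-.048,.048)])
ty=np.array([1,.018,0]);c=np.array([.5804,.0056,0])
for z in (.065,.08,.1,.11): print("now",z,[proj(S,c+ty*k+[0,-.011,z]).round(1) for k in(-.048,.048)])
i0=cv2.imread("pics/side.png")[...,::-1]
save(np.hstack([cv2.resize(i0[255:305,125:185],(400,333)),cv2.resize(S["frame"][150:200,240:300],(400,333))]),"e.png")
E
```

```text
clock: 6.2
position: [0.5804, 0.0056, 0.0796]
ee_rot: [0.0, 0.701, 0.713, -0.0]
contact_force: [0.0, 0.7, 0.3]
width: 0.0848
gripper_force: 0.0
[0.58042719 0.0055431  0.0795848 ] 0.08532621462899287 [ 0.39130003 -0.12044133 -0.21463187]
start 0.2 [array([148.6, 278.2]), array([160.8, 306.5])]
start 0.215 [array([147.7, 275. ]), array([160. , 303.4])]
start 0.25 [array([145.6, 267.3]), array([158.1, 295.9])]
now 0.065 [array([256. , 184.6]), array([282.4, 183.4])]
now 0.08 [array([256. , 181.7]), array([282.6, 180.5])]
now 0.1 [array([256.1, 177.6]), array([282.9, 176.5])]
now 0.11 [array([256.1, 175.6]), array([283.1, 174.4])]
```

View pics/e.png

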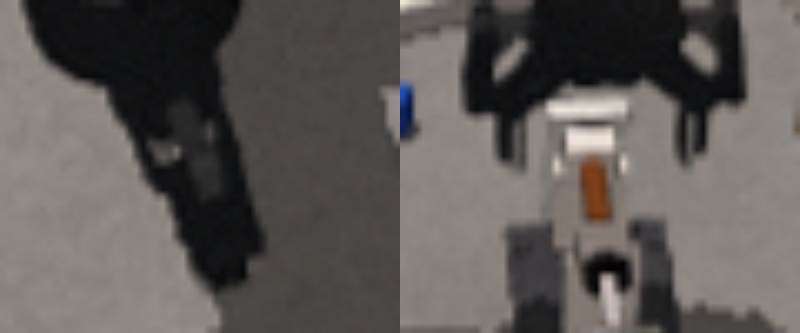

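Side tips now show at row ≈174.5, so z ≈ 0.11 where 0.079 is stated. The start picture gives the same offset, so the real tool is about 30 mm shorter than reported. I'll lower by that much with the fingers open and check again.

```bash
python3 -m creep '[[1,0,0,0.02,0],[1,0,0,0.04,0],[1,0,0,0.055,0],[1,0,0,0.066,0],[1,0,0,0.066,0],[1,0,0,0.066,0]]'
python3 - <<'E'
from h import *
S=eyes.get_image("side")
s=manip.get_state();print(s["position"],s["width"],s["contact_force"])
ty=np.array([1,.018,0]);c=np.array([.5804,.0056,0])
for z in (.065,.07,.075,.08,.085): print("now",z,[proj(S,c+ty*k+[0,-.011,z]).round(1) for k in(-.048,.048)])
f=S["frame"][...,0].astype(int)
for col in (256,257,258,281,282,283): print(col,f[168:192,col])
E
```

```text
clock: 6.9
position: [0.5804, 0.0055, 0.0464]
ee_rot: [-0.0, 0.701, 0.713, -0.0]
contact_force: [0.3, 0.9, -0.4]
width: 0.0854
gripper_force: 0.0
[0.58066753 0.0054865  0.04669028] 0.08533859629298518 [-0.09450394  0.11230634  0.25536927]
now 0.065 [array([256. , 184.6]), array([282.4, 183.4])]
now 0.07 [array([256. , 183.6]), array([282.5, 182.4])]
now 0.075 [array([256. , 182.6]), array([282.5, 181.5])]
now 0.08 [array([256. , 181.7]), array([282.6, 180.5])]
now 0.085 [array([256. , 180.7]), array([282.7, 179.5])]
256 [ 20  19  20  15  15  14  11  46  60  62  64  66  66  91 118 110  82  67
  77  71  63  60  60  79]
257 [ 14  17  15  17  15  13  20  54  68  69  69  67  67  66 112 119  79  61
  57  40  47  59  58  62]
258 [ 15   9  18  18   8  51  90 104 106 105 104 102 103 100 125 122  80  63
  62  48  53  66  66  64]
281 [ 12  15  13  20  62  69  54  53  54  44  46  64  76 116 140 141 140 138
 139 140 140 139 140 138]
282 [ 14  15  15  10  21  27  25  24  37  42  43  57  66 115 141 139 139 140
 135 141 142 144 143 145]
283 [ 16  19  15  14  13  26  73  96  93  86  70  89 100 121 136 140 141 142
 141 144 143 142 141 143]
```

Finger ends are now at side row ≈181, so z ≈ 0.078 open and about 0.066 once closed on the tube. That is a good height, so I'll lower 2 mm more and close.

```bash
python3 -m creep '[[0.8,0,0,0.004,0],[0.5,0,0,0.004,0],[0.3,0,0,0.004,0],[0.2,0,0,0.004,0],[0.15,0,0,0.004,0],[0.1,0,0,0.004,0],[0.05,0,0,0.004,0],[0.05,0,0,0.004,0],[0.05,0,0,0.004,0],[0.05,0,0,0.004,0]]' 25
python3 g.py 0.5803 0.0055 0.1 1
```

```text
clock: 7.95
position: [0.5805, 0.0055, 0.0448]
ee_rot: [0.0, 0.701, 0.713, 0.0]
contact_force: [0.8, 0.4, 2.4]
width: 0.0128
gripper_force: 24.5
[0.5805 0.0055 0.0448] ang 1.02 shift [-0.     -0.0004 -0.1104] spin 0.0 w 0.01283123188288262 24.490480720996857 [0.78227475 0.38917158 2.4459136 ] 7.95 tz [ 3.e-04 -1.e-04 -1.e+00] j6 -0.12796148631569265
```

```bash
python3 -m creep '[[0.05,0,0,-0.01,0],[0.05,0,0,-0.03,0],[0.05,0,0,-0.06,0],[0.05,0,0,-0.1,0],[0.05,0,0,-0.14,0],[0.05,0,0,-0.16,0],[0.05,0,0,-0.16,0],[0.05,0,0,-0.16,0]]'
python3 g.py 0.515 0.3045 0.1248 17
python3 - <<'E'
from h import *
S=eyes.get_image("side");save(cv2.resize(S["frame"][110:240,200:310],(508,600)),"f.png")
E
```

```text
clock: 8.75
position: [0.58, 0.0056, 0.1243]
ee_rot: [-0.0, 0.701, 0.713, -0.0]
contact_force: [-0.4, 0.7, -0.5]
width: 0.013
gripper_force: 24.4
[0.58   0.0056 0.1243] ang 1.02 shift [ 0.6    -0.1194 -0.0009] spin -0.0444 w 0.012982095715646054 24.393205046653748 [-0.37039577  0.74674009 -0.4758959 ] 8.75 tz [-5.e-04  0.e+00 -1.e+00] j6 -0.1280230585383798
```

View pics/f.png

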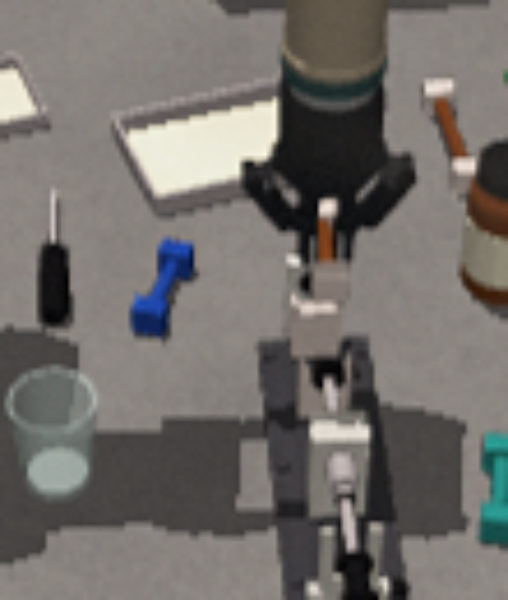

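The column is held level above the rests (side crop 325,240). Carrying it to the tray.

```bash
python3 -m creep '[[0.05,0.05,-0.01,0,0],[0.05,0.12,-0.025,0,-0.01],[0.05,0.2,-0.04,0,-0.02],[0.05,0.28,-0.056,0,-0.03],[0.05,0.36,-0.072,0,-0.04],[0.05,0.44,-0.088,0,-0.0444],[0.05,0.51,-0.102,0,-0.0444],[0.05,0.56,-0.112,0,-0.0444],[0.05,0.595,-0.1194,0,-0.0444],[0.05,0.595,-0.1194,0,-0.0444]]'
python3 -m creep '[[0.05,0,0,0.04,0],[0.05,0,0,0.08,0],[0.05,0,0,0.12,0],[0.05,0,0,0.15,0],[0.05,0,0,0.15,0],[0.05,0,0,0.15,0]]'
python3 g.py 0.515 0.302 0.0 17
python3 - <<'E'
from h import *
T=eyes.get_image("top");S=eyes.get_image("side");save(np.hstack([cv2.resize(T["frame"][145:245,85:180],(380,400)),cv2.resize(S["frame"][105:175,210:290],(420,400))]),"g.png")
E
```

```text
clock: 9.8
position: [0.5144, 0.3036, 0.1235]
ee_rot: [-0.001, 0.594, 0.805, -0.001]
contact_force: [0.5, -0.6, -0.7]
width: 0.013
gripper_force: 24.4
clock: 10.4
position: [0.5157, 0.3009, 0.0494]
ee_rot: [0.0, 0.595, 0.804, -0.001]
contact_force: [0.4, 0.7, -0.5]
width: 0.013
gripper_force: 24.4
[0.5157 0.3009 0.0494] ang 16.95 shift [ 0.0026 -0.0006  0.0988] spin -0.0001 w 0.012951403639018193 24.400177896022797 [ 0.39259183  0.69032211 -0.47680556] 10.4 tz [-6.e-04 -9.e-04 -1.e+00] j6 0.11659046104402834
```

View pics/g.png

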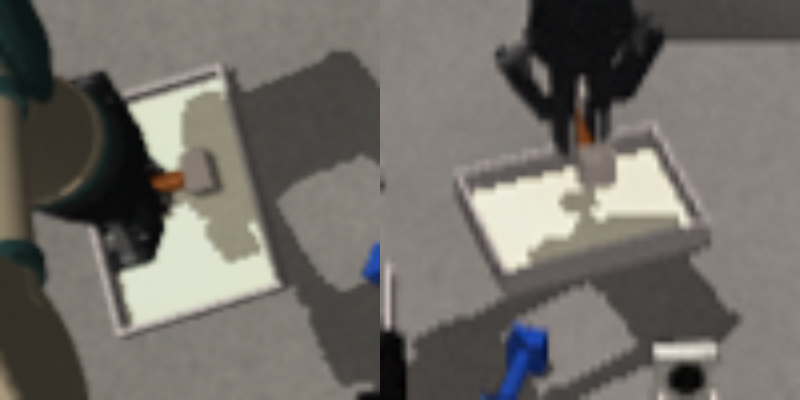

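The column is over the tray's inside in both views: its near fitting is at top crop (200,172), well short of the right wall at 250. Lowering.

```bash
python3 -m creep '[[0.05,0,0,0.03,0],[0.05,0,0,0.06,0],[0.05,0,0,0.085,0],[0.05,0,0,0.1,0],[0.05,0,0,0.108,0],[0.05,0,0,0.112,0],[0.05,0,0,0.112,0],[0.05,0,0,0.112,0]]'
python3 -m creep '[[0.05,0,0,0.002,0],[0.05,0,0,0.004,0],[0.05,0,0,0.006,0],[0.05,0,0,0.006,0],[0.05,0,0,0.006,0]]'
```

```text
clock: 11.3
position: [0.5158, 0.3021, -0.006]
ee_rot: [0.0, 0.595, 0.804, 0.0]
contact_force: [-0.1, 0.1, -0.4]
width: 0.0131
gripper_force: 24.4
clock: 11.8
position: [0.5154, 0.3019, -0.0095]
ee_rot: [0.0, 0.595, 0.804, -0.0]
contact_force: [-0.1, -0.5, -1.1]
width: 0.0129
gripper_force: 24.4
```

```bash
python3 -m creep '[[0.05,0,0,0.002,0],[0.05,0,0,0.002,0],[0.05,0,0,0.002,0]]'
python3 -m creep '[[0.05,0,0,0.002,0],[0.05,0,0,0.002,0],[0.05,0,0,0.002,0]]'
```

```text
clock: 12.1
position: [0.5154, 0.3019, -0.0105]
ee_rot: [0.0, 0.595, 0.804, -0.0]
contact_force: [-0.2, -0.1, -0.7]
width: 0.0132
gripper_force: 24.4
clock: 12.4
position: [0.5155, 0.302, -0.0113]
ee_rot: [0.0, 0.595, 0.804, 0.0]
contact_force: [0.0, -0.5, 1.8]
width: 0.0133
gripper_force: 25.3
```

```bash
python3 -m creep '[[0.05,0,0,0.0016,0],[0.05,0,0,0.0016,0],[0.05,0,0,0.0016,0]]'
```

```text
clock: 12.7
position: [0.5156, 0.302, -0.0113]
ee_rot: [0.0, 0.595, 0.804, 0.0]
contact_force: [-1.2, -0.6, 5.9]
width: 0.0129
gripper_force: 28.1
```

```bash
python3 -m creep '[[0.05,0,0,-0.0016,0],[0.15,0,0,-0.0016,0],[0.25,0,0,-0.0016,0],[0.4,0,0,-0.0016,0],[0.5,0,0,-0.0016,0],[0.5,0,0,-0.0016,0]]'
python3 -m creep '[[0.5,0,0,-0.02,0],[0.5,0,0,-0.06,0],[0.5,0,0,-0.12,0],[0.5,0,0,-0.2,0],[0.8,0,0,-0.28,0],[0.8,0,0,-0.28,0],[0.8,0,0,-0.28,0]]'
python3 g.py 0.583 -0.2525 0.13 1
```

```text
clock: 13.3
position: [0.5154, 0.3019, -0.0116]
ee_rot: [-0.0, 0.595, 0.804, -0.0]
contact_force: [0.6, -0.8, 0.2]
width: 0.0425
gripper_force: 0.0
clock: 14.0
position: [0.516, 0.3022, 0.1303]
ee_rot: [0.001, 0.595, 0.804, 0.001]
contact_force: [-0.2, 0.2, -0.6]
width: 0.0685
gripper_force: 0.0
[0.516  0.3022 0.1303] ang 17.01 shift [-1.1001e+00 -1.9630e-01 -3.0000e-04] spin 0.0445 w 0.0685022963019061 0.0 [-0.22995487  0.16420424 -0.5679242 ] 14.0 tz [ 0.0029  0.0012 -1.    ] j6 0.1167766063928783
```

```bash
python3 -m creep '[[0.8,-0.05,-0.009,0,0.005],[0.8,-0.14,-0.025,0,0.01],[0.8,-0.23,-0.041,0,0.02],[0.8,-0.32,-0.057,0,0.03],[0.8,-0.41,-0.073,0,0.04],[0.8,-0.5,-0.089,0,0.0445],[0.8,-0.59,-0.105,0,0.0445],[0.8,-0.68,-0.121,0,0.0445],[0.8,-0.77,-0.137,0,0.0445],[0.8,-0.86,-0.153,0,0.0445]]'
python3 - <<'E'
from h import *
np.set_printoptions(precision=4,suppress=True)
T=eyes.get_image("top");S=eyes.get_image("side")
for n,a,b in [("rod_grip",(325,167),(277,235)),("rod_ring",(296,168),(273,218)),("index_line",(314,169),(275,228)),("column",(130,195),(247,140))]:
    f=lambda c,a:min([r["centre"] for r in eyes.place_of(c,n)] or [(0,0)],key=lambda p:np.hypot(p[0]-a[0],p[1]-a[1]))
    p,q=f("top",a),f("side",b);X,e=tri(T,p,S,q);print(n,np.round(p,1),np.round(q,1),X,round(e,4))
E
python3 g.py 0.583 -0.2525 0.1 1
```

```text
clock: 15.0
position: [0.5666, -0.1331, 0.1268]
ee_rot: [-0.002, 0.701, 0.713, -0.001]
contact_force: [0.8, 0.1, -0.0]
width: 0.0682
gripper_force: 0.0
rod_grip [325.5 168. ] [276.6 237.5] [ 0.5849 -0.2571  0.0709] 0.0006
rod_ring [296.7 169.5] [274.6 219.4] [ 0.5833 -0.1768  0.0669] 0.0038
index_line [311.4 169.9] [274.3 226.4] [ 0.5793 -0.2161  0.0777] 0.0021
column [128.5 195.3] [249.9 138.6] [0.5193 0.3019 0.0241] 0.0135
[ 0.5678 -0.1302  0.1285] ang 1.09 shift [-0.2452  0.0257  0.0569] spin 0.0003 w 0.06825699742853061 0.0 [ 0.34196531 -0.02183292 -0.36461541] 15.5 tz [-4.e-04  3.e-04 -1.e+00] j6 -0.3639854942324752
```

```bash
python3 -m creep '[[0.8,-0.08,0.01,0,0],[0.8,-0.16,0.02,0,0],[0.8,-0.22,0.027,0,0],[0.8,-0.245,0.027,0,0],[0.8,-0.245,0.027,0.03,0],[0.8,-0.245,0.027,0.06,0],[0.8,-0.245,0.027,0.06,0],[0.8,-0.245,0.027,0.06,0]]'
python3 g.py 0.584 -0.2528 0.044 1
```

```text
clock: 16.3
position: [0.5835, -0.2527, 0.0987]
ee_rot: [-0.0, 0.701, 0.714, 0.0]
contact_force: [-0.6, -0.5, 0.2]
width: 0.0679
gripper_force: 0.0
[ 0.5835 -0.2527  0.0987] ang 1.04 shift [-0.0003  0.0011  0.1094] spin 0.0001 w 0.06794687829420273 0.0 [-0.59968763 -0.54229025  0.15773095] 16.3 tz [-6.e-04  6.e-04 -1.e+00] j6 -0.536513269944482
```

```bash
python3 -m creep '[[0.8,0,0.001,0.03,0],[0.8,0,0.001,0.06,0],[0.8,0,0.001,0.09,0],[0.8,0,0.001,0.11,0],[0.5,0,0.001,0.11,0],[0.4,0,0.001,0.11,0],[0.3,0,0.001,0.11,0]]' 25
python3 -m creep '[[0.2,0,0,0,0],[0.15,0,0,0,0],[0.1,0,0,0,0],[0.1,0,0,0,0],[0.1,0,0,0,0],[0.1,0,0,0,0]]' 25
python3 g.py 0.584 -0.2528 0.044 1
```

```text
clock: 17.0
position: [0.5849, -0.2541, 0.0447]
ee_rot: [0.001, 0.701, 0.713, 0.0]
contact_force: [0.4, 0.0, -0.8]
width: 0.0263
gripper_force: 0.0
clock: 17.6
position: [0.5849, -0.2542, 0.0446]
ee_rot: [0.001, 0.701, 0.713, 0.0]
contact_force: [-0.5, 1.0, 7.1]
width: 0.0174
gripper_force: 24.6
[ 0.5849 -0.2542  0.0446] ang 0.98 shift [ 0.0028 -0.0018  0.0013] spin -0.0001 w 0.017385752220216554 24.594098031520844 [-0.53312715  1.00267397  7.11928337] 17.6 tz [ 2.e-03 -9.e-04 -1.e+00] j6 -0.5363114305141424
```

```bash
python3 - <<'E'
from h import *
T=eyes.get_image("top");np.save("t0.npy",T["frame"])
E
python3 -m creep '[[0.1,-0.006,0,0,0],[0.1,-0.014,0,0,0],[0.1,-0.024,0,0,0],[0.1,-0.034,0,0,0],[0.1,-0.044,0,0,0],[0.1,-0.054,0,0,0],[0.1,-0.06,0,0,0],[0.1,-0.06,0,0,0],[0.1,-0.06,0,0,0],[0.1,-0.06,0,0,0]]'
python3 g.py 0.584 -0.2528 0.044 1
python3 - <<'E'
from h import *
T=eyes.get_image("top");np.save("t1.npy",T["frame"])
for c,n in [("top","rod_ring"),("top","index_line"),("side","rod_ring"),("side","index_line")]: print(c,n,[(np.round(r["centre"],1).tolist(),round(r["confidence"],2)) for r in eyes.place_of(c,n)])
f=lambda a:cv2.resize(a[150:188,275:345],(800,300),interpolation=cv2.INTER_CUBIC) if 0 else cv2.resize(a[152:185,275:345],(800,299),interpolation=cv2.INTER_LINEAR)
save(np.vstack([f(np.load("t0.npy")),f(T["frame"])]),"h.png")
E
```

```text
clock: 18.65
position: [0.5855, -0.2824, 0.0446]
ee_rot: [-0.0, 0.701, 0.713, 0.001]
contact_force: [1.1, 5.0, 6.4]
width: 0.0163
gripper_force: 24.8
[ 0.5855 -0.2824  0.0446] ang 0.95 shift [ 0.0593 -0.0019  0.0013] spin -0.0001 w 0.016337942379405883 24.784518778324127 [1.10519901 5.01097308 6.37950547] 18.65 tz [ 0.0019  0.0021 -1.    ] j6 -0.5761099040900776
top rod_ring [([306.3, 168.6], 0.74)]
top index_line [([314.1, 169.0], 0.4)]
side rod_ring [([274.6, 219.4], 0.76)]
side index_line [([274.3, 226.4], 0.49)]
```

View pics/h.png

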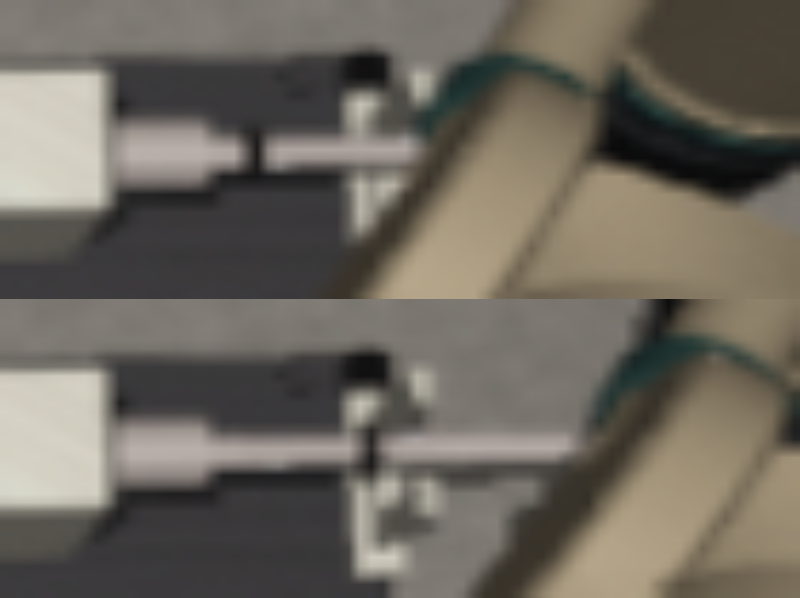

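Both frames show the ring moving from crop x=254 to 371. The prong tops (z 90) are at crop (422,382) and (428,498), and their lower ends lean left to ≈366 by perspective. Next I'll measure these at sub-pixel level.

```bash
python3 - <<'E'
from h import *
np.set_printoptions(precision=4,suppress=True,linewidth=150)
T=eyes.get_image("top")
t0=np.load("t0.npy").astype(float).mean(2);t1=T["frame"].astype(float).mean(2)
print("cols 302..318")
for r in (160,161,162,163,167,168,169,172,173,174,175): print(r,t1[r,302:319].round().astype(int))
def ringc(t,lo,hi):
    p=t[167:170,lo:hi].mean(0);w=np.clip(np.median(p)-25-p,0,None);return (w*np.arange(lo,hi)).sum()/w.sum()
a,b=ringc(t0,294,302),ringc(t1,303,312);print("ring",a,b)
for c in (a,b): print(onz(T,(c,168),.080))
for c,r in ((311.3,161),(311.8,161),(312,174),(312.4,174)): print(c,onz(T,(c,r),.09))
E
```

```text
cols 302..318
160 [ 57  57  48  26  17  17  20  89 116 178 162 126 119 117 116 116 116]
161 [ 52  56  48  48  55  56  44  75  95 175 162 125 118 117 117 114 113]
162 [ 55  58  52 105 137 133  92  73  75 161 157 126 119 118 116 114 113]
163 [ 56  58  60 144 191 171 108  75  76 112 132 124 122 119 117 117 113]
167 [128 128 130 145 100  36 110 134 152 162 156 155 158 157 159 160 160]
168 [167 166 167 167 115  45 137 168 168 168 168 172 173 173 173 172 172]
169 [147 146 145 146  90  27 120 147 145 144 142 143 143 143 140 139 138]
172 [ 41  41  53 110 142 110 172 180 112 137 167 119  81  82  84  85 105]
173 [ 58  58  59  93 177 146 176 171 106 121 169 142 115 116 119 122 116]
174 [ 58  58  58  92 177 147 160 131  83 123 169 144 119 119 120 122 120]
175 [ 56  56  57  93 178 148 101  83  75 113 151 136 121 120 122 123 124]
ring 296.73423044575276 306.80561330561335
[ 0.5829 -0.1751  0.08  ]
[ 0.5831 -0.2031  0.08  ]
311.3 [ 0.6006 -0.2141  0.09  ]
311.8 [ 0.6007 -0.2155  0.09  ]
312 [ 0.5643 -0.2152  0.09  ]
312.4 [ 0.5643 -0.2163  0.09  ]
```

The ring is at y=−0.2031 and the fork at −0.2152, so 12.1 mm more to go. The index of about 40 mm is within the 12–42 range.

```bash
python3 -m creep '[[0.1,-0.005,0,0,0],[0.1,-0.01,0,0,0],[0.1,-0.015,0,0,0],[0.1,-0.02,0,0,0],[0.1,-0.024,0,0,0],[0.1,-0.024,0,0,0],[0.1,-0.024,0,0,0],[0.1,-0.024,0,0,0]]'
python3 - <<'E'
from h import *
np.set_printoptions(precision=4,suppress=True,linewidth=150)
fs=[]
for i in range(4): T=eyes.get_image("top");fs.append(T["frame"].astype(float).mean(2))
t1=np.mean(fs,0)
for r in (160,161,162,163,167,168,169,173,174,175): print(r,t1[r,302:319].round().astype(int))
p=t1[167:170,306:317].mean(0);w=np.clip(np.median(p)-25-p,0,None);b=(w*np.arange(306,317)).sum()/w.sum();print(b,onz(T,(b,168),.080),onz(T,(b,168),.0815))
s=manip.get_state();print(s["position"],s["contact_force"],s["width"],s["gripper_force"],s["clock"])
for y in (-.2132,-.2152,-.2172): print(y,[proj(T,np.array([x,y,.09]))[0].round(2) for x in(.6006,.5643)], proj(T,np.array([.583,y,.08]))[0].round(2))
for n in ("rod_ring","index_line"): print(n,[np.round(r["centre"],1).tolist() for r in eyes.place_of("top",n)])
E
```

```text
clock: 19.75
position: [0.5857, -0.2938, 0.0446]
ee_rot: [-0.0, 0.701, 0.713, 0.002]
contact_force: [1.3, 6.4, 7.1]
width: 0.0172
gripper_force: 24.8
160 [ 56  57  48  25  17  17  19  88 115 177 161 125 119 117 116 116 115]
161 [ 52  56  48  49  54  56  44  74  94 174 162 125 117 117 116 114 113]
162 [ 54  58  52 105 136 133  92  72  75 159 157 125 118 117 116 114 113]
163 [ 56  57  60 143 190 170 107  75  76 111 131 124 120 118 117 116 114]
167 [128 128 129 145 153 141 134 134  90  35  94 145 157 157 158 159 160]
168 [166 167 166 167 167 167 167 167 126  55 104 160 173 172 172 172 172]
169 [146 146 145 146 148 147 147 147 119  57  86 132 143 143 140 138 138]
173 [ 58  58  58  92 176 146 176 170 106 121 168 141 114 115 119 121 117]
174 [ 57  57  57  92 177 146 159 131  82 123 168 144 119 118 120 121 119]
175 [ 56  56  56  92 176 147 101  83  75 112 150 136 120 120 122 122 123]
311.1410407346362 [ 0.5831 -0.2151  0.08  ] [ 0.5828 -0.2148  0.0815]
[ 0.5857 -0.2938  0.0446] [1.3397 6.7982 6.6052] 0.016976303614538578 24.7982856631279 19.95
-0.2132 [np.float64(310.97), np.float64(311.28)] 310.46
-0.2152 [np.float64(311.7), np.float64(312.01)] 311.18
-0.2172 [np.float64(312.42), np.float64(312.74)] 311.9
rod_ring [[310.1, 165.9]]
index_line [[313.7, 170.5]]
```

The ring (y −0.2151) is level with the fork (−0.2152), the grip is steady at 24.8 N, and the column was located in the tray after release. Handing in.

```bash
python3 -c "
from rig import manip
print(manip.sign_off())"
```

```text
the job is handed in; nothing more can be done
None
```

The job is handed in (20 s used): the short column lies released in the larger tray, and the arm is still holding the rod with the ring within about 0.5 mm of the index fork, gripping at about 25 N. The first grasp closed on nothing because the fingertips stood about 30 mm higher than stated; I corrected for that from the camera images before lifting.

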